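# Take the safety cap off the rust-remover bottle

### The arm

A 6-joint arm with a two-finger parallel gripper is mounted at the origin on the work surface. World frame = base frame: x ahead of the robot, y to its left, z up, the work surface at z = 0. Lengths are in m, angles in rad, forces in N, time in s.
With the tool pointing down it reaches from about 0.375 to 0.9 m from the base axis. Payload 3.1 kg.
Tool frame: the origin (TCP) lies at the very end of the fingers, on their centre line; the grasp point (between the pads) lies 19 mm behind it (manip.pinch_z is the distance from the TCP to the grasp point, in m); z points along the fingers, y is the line along which they close (so a half turn about z gives the same grasp; the last joint's range is limited). The gripper opens to 85 mm and grips with 20 to 120 N. Pads are 22 mm wide; open, the fingers measure 114 mm over their backs; the gripper's body (76 mm by 85 mm) begins 54 mm behind the grasp point. The pads swing forward as they close: fully open they stand 13 mm farther back than shut.
Start: joints at [-1.438, 0.527, 1.433, -0, 1.181, -0.178], TCP at [0.192, -0.595, 0.231] pointing down, gripper open.
Joint ranges: [-3.08, 3.08], [-0.75, 2.2], [0.22, 2.44], [-1.43, 4.57], [0, 2.65], [-2.85, 2.85]. Speed limits (rad/s): [2.79, 2.79, 3.14, 3.14, 3.14, 3.14].

### API

Orientations are given as a unit quaternion [x, y, z, w].
In Python, from station import manip gives the robot as it stands.
- The arm moves only by the tool servo_tool, never from a script. Its argument "commands" is one flat list of numbers, 7 for each row, row after row: the shift along the tool's x, y, z each as a share of 500 mm, from -1 to 1, then the turn, a rotation vector about the tool's x, y, z each as a share of 360 degrees, from -1 to 1, then the opening, from -1 (shut) to 1 (fully open). In form: [dx, dy, dz, rx, ry, rz, claw, dx, dy, dz, rx, ry, rz, claw, ...]. A call has 1 to 12 rows; each row shifts and turns the commanded pose from where the row before left it, along the tool's axes as they then stand; what a row does not reach is not made up. A row lasts 1/12 s, in which the tool goes at most 41.7 mm and 7.16 degrees, less where a joint would pass 70% of its speed; a pose out of reach is approached as far as the arm can. A call with a number of a shift or a turn outside -1 to 1 is refused whole. A call with a gripper value outside its range is refused whole. The fingers move at their own pace and stop on an object; "force" is the grip in N (left out, the last holds). Time passes only in rows, so rows that do not move let the fingers close. It gives the time, the measured TCP pose, the force, the opening and the grip force at its end, in the units of the state.
- manip.sense(): the state, without advancing time (a new reading comes with each control period).
- manip.snapshot(name): name is "scene" or "side" or "wrist"; returns a dict with "img" (400x640x3 uint8, red, green, blue), "mtx" (3x3 intrinsics, pixels), "world_to_cam" (4x4, takes a point from world to camera coordinates). Camera axes: x right, y up, looking along -z (the intrinsics and any distortion apply to the point x, -y, -z); pixel columns grow to the right and rows downward; lengths in m; the calibration is good to about 2 mm. A picture is of the moment at which its call begins. There is no depth.
- manip.sign_off(): hands the job in; it is judged then, once.
Trained networks look in a picture, given as the dict that the camera call returned (one of the last four; its "shot" number tells which), for a name from the list of things; names that differ only in an ending like _2 or _b are one class to them, and where a whole thing is asked for, a point or a joint stands for the part that bears it (a point fixed in the world has none). Each returns a list of dicts, best first, with "conf" (0 to 1); they miss things now and then, are a little off and sometimes report something else, mostly with a low value. They report only what shows in the picture. A call takes as long as a camera call. They do not tell look-alikes from the thing itself.
- manip.look_for(picture, query): "box" ([left, top, width, height] in pixels, round what is visible of it).
- manip.silhouettes(picture, query): "pixels" (400x640 bool, what is visible of it) and "box" ([left, top, width, height] in pixels, round what is visible of it).
The state is a dict: "t": time; "q": joint angles; "qd": joint speeds; "tau": joint torques, N m; "tcp_pos": TCP position; "tool_rot": TCP orientation; "force": force on the tool from outside, world axes, zero at the start; "ft_torque": the same for the moment, N m; "finger_gap": opening from 0.0 (shut) to 1.0 (fully open); "gripper_force": force on a finger pad.
Only numpy, scipy, OpenCV 4.12 (cv2) and the standard library are available. Lean on these libraries where they do the work, as an engineer would, in place of code of your own. Each camera call takes 0.05 s, during which the arm holds its last target. There are 200 camera calls.

### The job

Swing the wire bail of the bench holder down over the bottle's shoulders until its crossbar snaps home in the catch, so that the bottle is held. Then open the bottle: press its push-and-turn safety cap down and, keeping it pressed, twist it anticlockwise until it comes free, and lift it straight off. Finish while holding the cap in the gripper, level and still, a few centimetres clear above the mouth of the bottle, with the bottle still standing in its clipped holder and the other things on the bench left where they are.

Things in the scene. Friction and masses are not known exactly. Their poses are not given: they have to be found in the camera images.
- holder: fixed sheet-steel bottle holder on the bench: square tray 86 x 86 mm, walls 54 mm high, floor 3 mm up; two hinge straps at its far side (its +x), a roller catch on a strap at its near side (its -x). Origin: centre of its underside, on the bench. z up, x from catch to hinge
- bail (a joint): angle of the holder's wire bail, rad: 0 = fully down, strike home in the catch; grows as it is raised, pi/2 upright, 2.2 = stop, leaning away from the catch. Starts open at 1.75 to 2.15. Stiff hinge (0.06 N m), stays where it is left. From 0.1 rad the strike must be pushed between sprung rollers with 6 to 8 N on the crossbar, then they snap over and hold it; home is below 0.03
- bail_hinge (a point): middle of the bail's hinge line, fixed, 48 mm towards +x from the holder's origin, 116 mm above the bench; the hinge line runs along the holder's y
- bail_grip (a point): middle of the bail's crossbar, 106 mm from the hinge line: black sleeve 11 mm thick, 36 mm long, along the holder's y. Two 6 mm wire legs 68 mm apart join it to the hinge and pass either side of neck and cap. Under it (when closed) hangs the strike, 17 mm. Closed, its centre is 58 mm towards -x from the holder's origin and 116 mm above the bench
- bottle: white square plastic bottle 76 x 76 mm, 0.4 to 0.8 kg, loose in the tray with 2 mm of play each side. Body 106 mm high, round shoulder to 122 mm, neck 32 mm thick (40 mm over its three lugs). Origin: centre of its underside, 3 mm above the bench; z up; x along the holder's x. The tray stops it turning, the closed bail stops it lifting out
- bottle_mouth (a point): centre of the bottle's rim, 150 mm above the bottle's origin (153 mm above the bench)
- cap_center (a point): centre, half-way up, of the bottle's black round push-and-turn cap: 50 mm across its ribs, 30 mm high, 40 g. Locked on at the start, this point 149 mm above the bench (cap's top 164 mm, lower edge 134 mm; wires of the closed bail reach up to 119 mm). z is its axis, up; x along the bottle's x while locked
- cap: the same cap; origin at the centre of its lower edge. A spring inside pushes it up: pressing takes 4.5 N at first, 9.5 N at the full travel of 5.5 mm. Hold it down by 4 mm or more while turning anticlockwise seen from above; clear of its lugs after 35 degrees, best turned 60, stop at 88. Unpressed it turns 3 degrees at most. Once clear it lifts straight off
- hex_bolt: bystander: big hexagon-head bolt lying on its side, 87 mm long, head 30 mm across flats, shank 20 mm; origin under its middle
- hex_nut: bystander: loose steel hexagon nut lying flat, 36 mm across, 19 mm high; origin under its centre
- spanner: bystander: steel spanner lying flat, 200 mm long, about 8 mm thick; origin under its middle, x along it
- washer_tin: bystander: shallow open steel tin, 84 mm across, 32 mm high; origin under its centre
- tub: bystander: open white plastic tub, 116 mm across, 105 mm high; origin under its centre
- spray_can: bystander: upright aerosol can, 66 mm across, 190 mm high; origin under its centre
- carton: bystander: small cardboard carton 70 x 95 x 55 mm; origin under its centre
Not all that is in view belongs to the job. What is shaped like the holder but blue or purple is not meant.

How it is judged:
By the outcome, as a careful person would: the job done as asked, in the order asked, and still so for the second after the job is handed in, while the arm keeps its last pose, push and grip.
It also fails if it takes over 54 s, if anything falls off the work surface, if the arm or the gripper's body presses on something with over 40 N, if the wrist force passes 120 N, or if a joint passes its speed limit or range.

## Working session

There is one attempt and no reset: what is moved stays moved. The work goes in short steps, Python scripts to look and compute and a tool call to move; the robot and the scene stay as the last step left them, time stands still between calls to the robot, and variables do not carry over. Pictures are saved under pics/ and viewed, at most 10 in all, crops included, and the job is handed in when it is done.

Besides the shell and the picture viewer there is one more tool, called after "Request:" as name(argument=value, ...) on one line, values as JSON. servo_tool: Moves the arm, as the interface text tells. Its arguments: {"type":"object","properties":{"commands":{"type":"array"},"force":{"type":"number"}},"required":["commands"]}

```bash
mkdir -p pics; ls; cat > h.py <<'E'
import numpy as np,cv2
from station import manip
def proj(s,P):
    P=np.atleast_2d(P);c=(s['world_to_cam']@np.c_[P,np.ones(len(P))].T)[:3]
    p=s['mtx']@np.array([c[0],-c[1],-c[2]]);return (p[:2]/p[2]).T
def ray(s,uv):
    R=s['world_to_cam'][:3,:3];t=s['world_to_cam'][:3,3]
    d=np.linalg.solve(s['mtx'],[uv[0],uv[1],1]);d=R.T@np.array([d[0],-d[1],-d[2]])
    return -R.T@t,d/np.linalg.norm(d)
def atz(s,uv,z):
    o,d=ray(s,uv);return o+d*(z-o[2])/d[2]
def tri(rs):
    A=0;b=0
    for o,d in rs:
        M=np.eye(3)-np.outer(d,d);A=A+M;b=b+M@o
    return np.linalg.solve(A,b)
E
python3 - <<'E'
from h import *
S={n:manip.snapshot(n) for n in('scene','side')}
print([list(s) for s in S.values()])
for n,s in S.items():
    cv2.imwrite(f'pics/{n}0.png',s['img'][:,:,::-1])
    for q in('holder','bail_grip','cap','bottle','bail'):
        for r in manip.look_for(s,q)[:3]: print(n,q,np.round(r['box']),round(r['conf'],2))
st=manip.sense();print(st['tcp_pos'],st['tool_rot'],st['force'],st['finger_gap'],st['t'])
E
```

```text
pics
[['img', 'mtx', 'world_to_cam', 'shot'], ['img', 'mtx', 'world_to_cam', 'shot']]
scene holder [278. 156.  41.  53.] 0.89
scene holder [304. 208.  66.  79.] 0.79
scene bail_grip [399. 211.  51.  25.] 0.85
scene bail_grip [305. 204.  27.  41.] 0.62
scene bail_grip [279. 156.  38.  19.] 0.45
scene cap [331. 210.  26.  22.] 0.88
scene bottle [325. 227.  36.  36.] 0.91
scene bail [399. 213.  52.  21.] 0.84
scene bail [311. 211.  23.  38.] 0.64
side holder [235. 203.  14.  16.] 0.75
side holder [288. 156.  41.  67.] 0.64
side bail_grip [321. 157.   6.   6.] 0.49
side cap [290. 170.  17.  14.] 0.52
side bottle [309. 184.   6.  13.] 0.43
side bail [310. 154.  18.  32.] 0.57
side bail [297. 154.  16.  20.] 0.23
[ 0.19172147 -0.59483253  0.2313109 ] [ 9.87873294e-01  1.55262216e-01 -4.49181862e-06 -8.13207469e-06] [0.17326822 0.57641516 0.58613638] 1.001414136469451 0.6
```

```bash
python3 - <<'E'
import cv2
a=cv2.imread('pics/scene0.png');b=cv2.imread('pics/side0.png')
def crop(i,x,y,w,h):
    return cv2.resize(i[y:y+h,x:x+w],(800,300),interpolation=cv2.INTER_CUBIC)
import numpy as np
# scene crop 240..440 x 150..300 -> 600x450 ; side crop
A=cv2.resize(a[150:300,240:440],(800,600),interpolation=cv2.INTER_CUBIC)
B=cv2.resize(b[130:280,200:400],(800,600),interpolation=cv2.INTER_CUBIC)
cv2.imwrite('pics/a.png',A);cv2.imwrite('pics/b.png',B)
E
```

```text
(no output)
```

View pics/scene0.png

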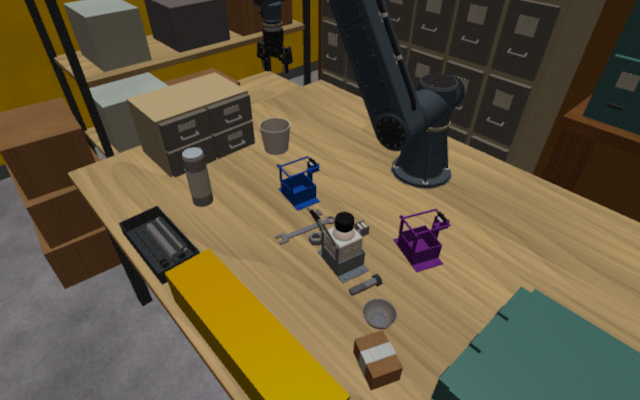

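View pics/a.png

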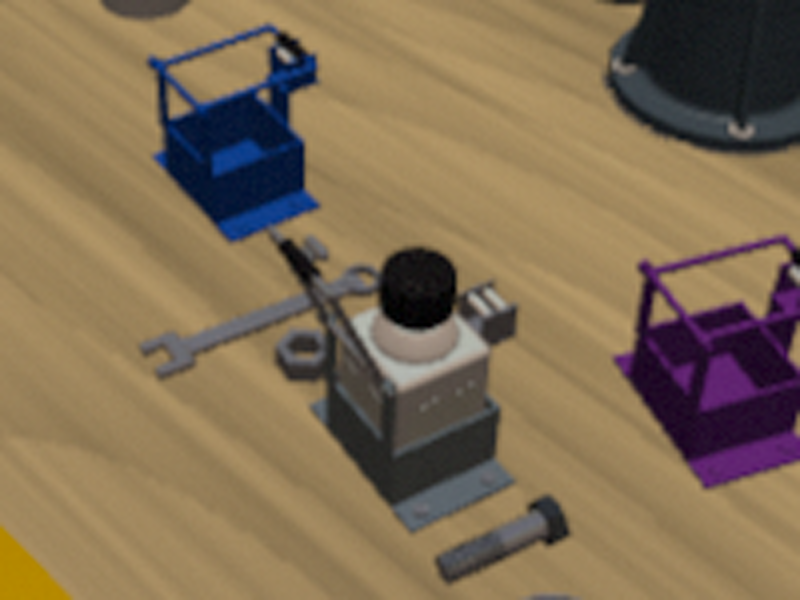

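View pics/b.png

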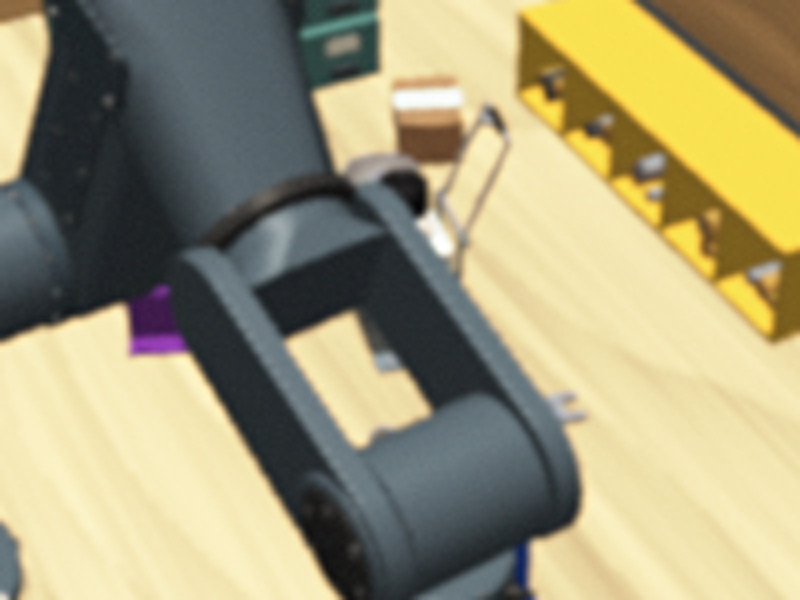

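The grey holder is the target, with its base near scene px (343,262). The cap top is at about (345,216), the catch on the robot side at about (363,228), the hinge line at the lower left from (322,235) to (337,246), and the bail sleeve at about (315,215). In the side view the cap is at (302,178) and the sleeve at (323,159).

```bash
cat > fit.py <<'E'
from h import *
from scipy.optimize import least_squares
def pts(p):
    x,y,a,b=p
    L={'captop':(0,0,.164),'grip':(.048-.106*np.cos(b),0,.116+.106*np.sin(b)),
     'hL':(.048,-.034,.116),'hR':(.048,.034,.116),
     'catch':(-.058,0,.112),'trayR1':(-.043,.043,.054),'trayR0':(-.043,-.043,.054),'capc':(0,0,.149)}
    c,s=np.cos(a),np.sin(a)
    return {k:np.array([x+c*v[0]-s*v[1],y+s*v[0]+c*v[1],v[2]]) for k,v in L.items()}
def fit(obs,p0):  # obs: list (snap,name,uv,weight)
    f=lambda p:np.concatenate([w*(proj(s,pts(p)[n])[0]-uv) for s,n,uv,w in obs])
    r=least_squares(f,p0,loss='soft_l1');return r.x,f(r.x).reshape(-1,2)
E
python3 - <<'E'
from fit import *
A=manip.snapshot('scene');B=manip.snapshot('side')
c=atz(A,(344.5,216),.164);cat=atz(A,(363,228),.112);print(c,cat)
print('tri cap',tri([ray(A,(344.3,220.5)),ray(B,(302,177))]),'grip',tri([ray(A,(315,215)),ray(B,(323.3,159.5))]))
print('hinges',atz(A,(322.5,235),.116),atz(A,(337,246.3),.116))
d=c-cat;a0=np.arctan2(d[1],d[0])
o=[(A,'captop',(344.5,216),1),(A,'grip',(315,215),1),(B,'grip',(323.3,159.5),1),(A,'catch',(363,228),.5)]
for h in(('hL','hR'),('hR','hL')):
    oo=o+[(A,h[0],(322.5,235),.4),(A,h[1],(337,246.3),.4)]
    p,r=fit(oo,[c[0],c[1],a0,1.9]);print(np.round(p,4),np.round(r,1).tolist())
for s in(A,B):
    for q in('cap','bottle','bail_grip','hex_nut','hex_bolt','spanner'):
        m=manip.silhouettes(s,q)
        for r in m[:2]:
            ys,xs=np.nonzero(r['pixels']);print(q,round(r['conf'],2),r['box'],xs.mean().round(1),ys.mean().round(1))
E
```

```text
[0.51943111 0.11471431 0.164     ] [0.47359922 0.14241009 0.112     ]
tri cap [0.52825425 0.11871325 0.15535153] grip [0.61090335 0.10310354 0.2141674 ]
hinges [0.57512487 0.09241926 0.116     ] [0.57551064 0.14685818 0.116     ]
[ 0.5231  0.1201 -0.1946  1.9704] [[0.5, 1.7], [0.1, 0.1], [0.0, 0.2], [-0.6, -1.7], [-0.3, -2.0], [-0.4, -0.1]]
[ 0.5232  0.1201 -0.2094  1.9678] [[0.5, 1.7], [-0.1, -0.3], [0.1, 0.4], [-0.5, -1.6], [5.2, 4.4], [-6.1, -6.6]]
cap 0.92 [331.4, 213.2, 21.8, 18.5] 343.7 222.3
bottle 0.95 [325.5, 226.6, 37.7, 37.9] 343.5 243.4
bail_grip 0.75 [278.7, 157.3, 39.5, 18.8] 300.1 166.4
bail_grip 0.71 [419.6, 208.8, 30.0, 24.3] 437.9 216.7
hex_bolt 0.81 [348.3, 273.5, 33.8, 24.4] 365.4 285.3
spanner 0.52 [275.1, 214.7, 58.0, 30.7] 302.7 230.3
cap 0.33 [308.3, 187.8, 4.7, 4.5] 308.9 187.4
bottle 0.7 [310.7, 154.7, 16.9, 33.8] 319.5 171.6
bottle 0.62 [304.6, 183.0, 10.0, 11.7] 309.0 187.7
bail_grip 0.54 [312.6, 157.5, 14.0, 22.7] 320.4 165.5
hex_bolt 0.23 [285.4, 156.9, 42.2, 66.0] 305.2 192.4
spanner 0.56 [295.4, 229.2, 50.7, 12.5] 334.4 232.0
```

Request:
servo_tool(commands=[0,0,-0.016,0,0,-0.017,-1,0,0,-0.016,0,0,-0.017,-1,0,0,-0.016,0,0,-0.017,-1,0,0,-0.016,0,0,-0.017,-1,0,0,-0.016,0,0,-0.017,-1,0,0,-0.016,0,0,-0.017,-1,0,0,-0.016,0,0,-0.017,-1,0,0,-0.016,0,0,-0.017,-1,0,0,-0.016,0,0,-0.017,-1,0,0,-0.016,0,0,-0.017,-1])

```text
t: 2.13
tcp_pos: [0.1917, -0.5948, 0.3117]
tool_rot: [0.77, 0.639, 0.0, -0.0]
force: [1.7, 0.1, 0.0]
finger_gap: 0.001
gripper_force: 0.0
```

Request:
servo_tool(commands=[0.0636,0.0275,0,0,0,0,-1,0.0636,0.0275,0,0,0,0,-1,0.0636,0.0275,0,0,0,0,-1,0.0636,0.0275,0,0,0,0,-1,0.0636,0.0275,0,0,0,0,-1,0.0636,0.0275,0,0,0,0,-1,0.0636,0.0275,0,0,0,0,-1,0.0636,0.0275,0,0,0,0,-1,0.0636,0.0275,0,0,0,0,-1,0.0636,0.0275,0,0,0,0,-1,0.0636,0.0275,0,0,0,0,-1,0.0636,0.0275,0,0,0,0,-1])

```text
t: 3.13
tcp_pos: [0.4269, -0.25, 0.3116]
tool_rot: [0.771, 0.636, 0.0, 0.0]
force: [-0.0, -0.3, 0.4]
finger_gap: 0.002
gripper_force: 0.0
```

Request:
servo_tool(commands=[0.0636,0.0275,0,0,0,0,-1,0.0636,0.0275,0,0,0,0,-1,0.0636,0.0275,0,0,0,0,-1,0.0636,0.0275,0,0,0,0,-1,0.0636,0.0275,0,0,0,0,-1,0.0636,0.0275,0,0,0,0,-1,0.0636,0.0275,0,0,0,0,-1,0.0636,0.0275,0,0,0,0,-1,0.0636,0.0275,0,0,0,0,-1,0.0636,0.0275,0,0,0,0,-1,0.0636,0.0275,0,0,0,0,-1,0.0636,0.0275,0,0,0,0,-1,0,0,0,0,0,0,-1])

```text
invalid input at $.commands: expected 1 to 12 rows
```

Request:
servo_tool(commands=[0.0636,0.0275,0,0,0,0,-1,0.0636,0.0275,0,0,0,0,-1,0.0636,0.0275,0,0,0,0,-1,0.0636,0.0275,0,0,0,0,-1,0.0636,0.0275,0,0,0,0,-1,0.0636,0.0275,0,0,0,0,-1,0.0636,0.0275,0,0,0,0,-1,0.0636,0.0275,0,0,0,0,-1,0.0636,0.0275,0,0,0,0,-1,0.0636,0.0275,0,0,0,0,-1,0.0636,0.0275,0,0,0,0,-1,0.0636,0.0275,0,0,0,0,-1])

```text
t: 4.13
tcp_pos: [0.6612, 0.0936, 0.3113]
tool_rot: [0.771, 0.637, -0.0, 0.0]
force: [0.2, -0.7, -0.5]
finger_gap: 0.003
gripper_force: 0.0
```

```bash
python3 - <<'E'
from h import *
import pickle
S={n:manip.snapshot(n) for n in('scene','side','wrist')}
pickle.dump(S,open('S1.pkl','wb'))
for n,s in S.items():
    for q in('cap','bail_grip','bottle'):
        for r in manip.silhouettes(s,q)[:2]:
            ys,xs=np.nonzero(r['pixels']);print(n,q,round(r['conf'],2),np.round(r['box']),xs.mean().round(1),ys.mean().round(1))
b=S['side']['img'][120:270,240:400,::-1];b=cv2.resize(b,(640,600),interpolation=cv2.INTER_CUBIC)
cv2.imwrite('pics/side1.png',b);cv2.imwrite('pics/wrist1.png',S['wrist']['img'][:,:,::-1])
print(manip.sense()['tcp_pos'])
E
```

```text
scene cap 0.57 [332. 213.  25.  21.] 343.5 222.0
scene bail_grip 0.81 [401. 207.  48.  31.] 431.9 220.7
scene bail_grip 0.5 [303. 209.  29.  36.] 320.7 225.1
scene bottle 0.9 [324. 229.  40.  33.] 343.8 244.1
side cap 0.72 [290. 171.  19.  16.] 301.2 179.0
side cap 0.6 [317. 155.  12.   4.] 322.9 159.2
side bail_grip 0.77 [297. 239.   6.  16.] 298.7 245.8
side bail_grip 0.7 [312. 155.  12.  37.] 318.6 172.1
side bottle 0.77 [288. 183.  25.  27.] 300.6 195.4
wrist bail_grip 0.91 [248. 145.  27. 101.] 260.6 199.6
wrist bail_grip 0.68 [ 0. 76. 72. 85.] 46.2 116.2
wrist bottle 0.84 [184. 145.  68.  64.] 224.2 172.3
[0.6603534  0.09102055 0.31166018]
```

View pics/side1.png

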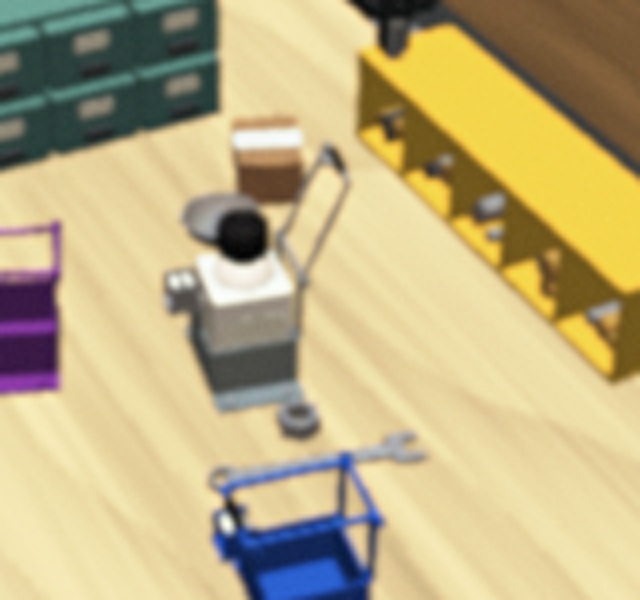

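View pics/wrist1.png

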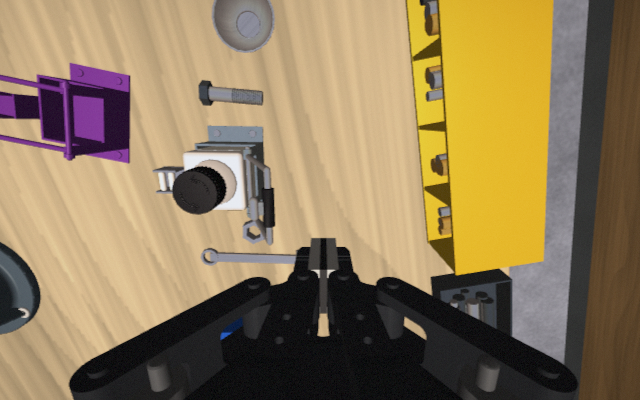

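The side view shows the cap at (301,179), the sleeve at (323,160) and the roller catch at (285,193). In the wrist view the cap top is near (197,191), the sleeve centre at (268,208) and the catch at (167,180). The bottle top's corners are about (184,154), (243,151) and (247,209). The nut and spanner lie low on the −y side.

```bash
python3 - <<'E'
from fit import *
import fit,pickle
S=pickle.load(open('S1.pkl','rb'));A,B,W=S['scene'],S['side'],S['wrist']
g=W['img'].max(2)[155:225,165:232]; m=(g<60).astype(np.uint8)
n,l,st,ce=cv2.connectedComponentsWithStats(m);i=1+st[1:,4].argmax();print('cap blob',st[i][:4]+[165,155,0,0],ce[i]+[165,155])
cw=ce[i]+[165,155]
P0=fit.pts
def pts2(p):
    d=P0(p);x,y,a,b=p;c,s=np.cos(a),np.sin(a)
    for k,v in {'b1':(-.038,.038,.109),'b2':(.038,.038,.109),'b3':(.038,-.038,.109)}.items(): d[k]=np.array([x+c*v[0]-s*v[1],y+s*v[0]+c*v[1],v[2]])
    return d
fit.pts=pts2
o=[(A,'capc',(343.6,222.2),1),(B,'capc',(301.2,179),1),(W,'capc',cw,.5),(A,'grip',(315,215),1),(B,'grip',(323.2,159.5),1),(W,'grip',(268,208),1),(W,'catch',(167,180),.3),(W,'b1',(184,154),.4),(W,'b2',(243,151),.4),(W,'b3',(247,209),.4),(A,'catch',(363,228),.3)]
p,r=fit.fit(o,[.522,.119,-.19,1.97]);print(np.round(p,4))
for q,e in zip(o,r): print(q[1],np.round(e/q[3],1))
print('grip tri',tri([ray(A,(315,215)),ray(B,(323.2,159.5)),ray(W,(268,208))]),'cap tri',tri([ray(A,(343.6,222.2)),ray(B,(301.2,179)),ray(W,cw)]))
print({k:np.round(v,4) for k,v in pts2(p).items()})
s=manip.sense();print(s['tcp_pos'],s['tool_rot'],s['q'])
E
```

```text
cap blob [173 167  53  47] [198.76308831 189.49762031]
[ 0.5271  0.1196 -0.2022  1.9512]
capc [-0.1  0.4]
capc [-0.5 -0.9]
capc [ 2.4 -0.2]
grip [-0.7  0. ]
grip [ 0.7 -0. ]
grip [-0.3 -0.2]
catch [0.2 1.7]
b1 [-3.5 -2.9]
b2 [-0.4  1.1]
b3 [-0.7  2. ]
catch [-2.2 -2.7]
grip tri [0.61144238 0.10269023 0.21413293] cap tri [0.52555357 0.11817627 0.14782817]
{'captop': array([0.5271, 0.1196, 0.164 ]), 'grip': array([0.6127, 0.102 , 0.2144]), 'hL': array([0.5673, 0.0766, 0.116 ]), 'hR': array([0.581 , 0.1433, 0.116 ]), 'catch': array([0.4703, 0.1312, 0.112 ]), 'trayR1': array([0.4936, 0.1704, 0.054 ]), 'trayR0': array([0.4763, 0.0861, 0.054 ]), 'capc': array([0.5271, 0.1196, 0.149 ]), 'b1': array([0.4975, 0.1644, 0.109 ]), 'b2': array([0.572 , 0.1492, 0.109 ]), 'b3': array([0.5567, 0.0747, 0.109 ])}
[0.6603534  0.09102055 0.31166018] [7.71679208e-01 6.36011935e-01 1.01410636e-04 9.57515231e-05] [-3.03190425e-02  5.15442678e-01  1.22186579e+00 -1.04821664e-05
  1.40400543e+00  1.61840699e-01]
```

Request:
servo_tool(commands=[0,0,0.0372,0,0,0,-1,0,0,0.0372,0,0,0,-1,0,0,0.0372,0,0,0,-1,0,0,0.0372,0,0,0,-1,0,0,0.0372,0,0,0,-1,0,0,0.0372,0,0,0,-1])

```text
t: 5.23
tcp_pos: [0.6605, 0.0914, 0.1992]
tool_rot: [0.771, 0.636, 0.0, 0.0]
force: [1.2, -0.4, 1.4]
finger_gap: -0.001
gripper_force: 0.0
```

Request:
servo_tool(commands=[0,-0.0208,0,0,0,0,-1,0,-0.0208,0,0,0,0,-1,0,-0.0208,0,0,0,0,-1,0,-0.0208,0,0,0,0,-1,0,-0.0208,0,0,0,0,-1,0,-0.0208,0,0,0,0,-1,0,-0.0208,0,0,0,0,-1,0,-0.0208,0,0,0,0,-1,0,-0.0208,0,0,0,0,-1,0,-0.0208,0,0,0,0,-1,0,-0.0208,0,0,0,0,-1,0,-0.0208,0,0,0,0,-1])

```text
t: 6.23
tcp_pos: [0.5371, 0.1157, 0.1997]
tool_rot: [0.771, 0.636, -0.0, 0.0]
force: [0.6, -0.6, 0.1]
finger_gap: 0.0
gripper_force: 0.3
```

```bash
python3 - <<'E'
from h import *
S={n:manip.snapshot(n) for n in('scene','side')}
a=cv2.resize(S['scene']['img'][170:290,270:410],(400,343),interpolation=3);b=cv2.resize(S['side']['img'][120:240,240:380],(400,343),interpolation=3)
cv2.imwrite('pics/p2.png',np.hstack([a,b])[:,:,::-1]);s=manip.sense();print(s['tcp_pos'],s['force'])
E
```

```text
[0.5353973  0.11606451 0.19954655] [0.12906209 0.25905069 0.26771973]
```

View pics/p2.png

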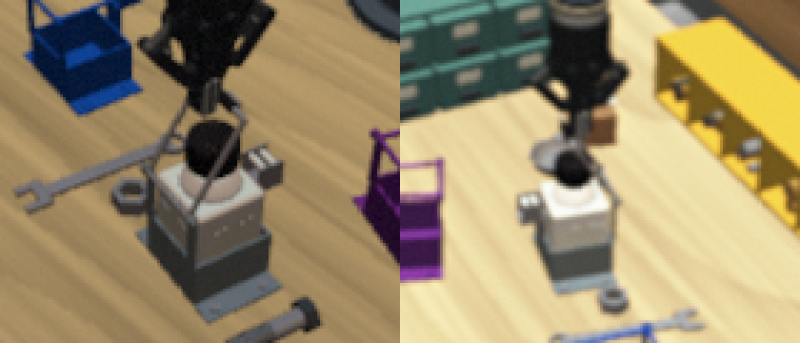

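The bail is now raised over the cap, with its crossbar just on the catch side of the fingers. Next I lift the fingers, move over the bar and push it down along the arc.

Request:
servo_tool(commands=[0,0.01,0,0,0,0,-1,0,0,-0.08,0,0,0,-1,0,-0.062,0,0,0,0,-1,0,-0.008,0.056,0,0,0,-1,0,-0.009,0.0145,0,0,0,-1,0,-0.009,0.0145,0,0,0,-1,0,-0.0135,0.0165,0,0,0,-1,0,-0.0135,0.0165,0,0,0,-1,0,-0.0101,0.0182,0,0,0,-1,0,-0.0101,0.0182,0,0,0,-1,0,-0.0063,0.0202,0,0,0,-1,0,-0.0063,0.0202,0,0,0,-1])

```text
t: 7.33
tcp_pos: [0.4607, 0.1306, 0.14]
tool_rot: [0.772, 0.636, -0.007, -0.008]
force: [-12.0, 5.4, 2.2]
finger_gap: -0.002
gripper_force: 5.1
```

```bash
python3 - <<'E'
from h import *
S={n:manip.snapshot(n) for n in('scene','side')}
a=cv2.resize(S['scene']['img'][190:270,300:400],(400,320),interpolation=3);b=cv2.resize(S['side']['img'][140:220,250:350],(400,320),interpolation=3)
cv2.imwrite('pics/p3.png',np.hstack([a,b])[:,:,::-1]);s=manip.sense();print(s['tcp_pos'],s['force'])
E
```

```text
[0.46614279 0.12912821 0.13980166] [ 0.95616525 -0.56502701  0.32825389]
```

View pics/p3.png

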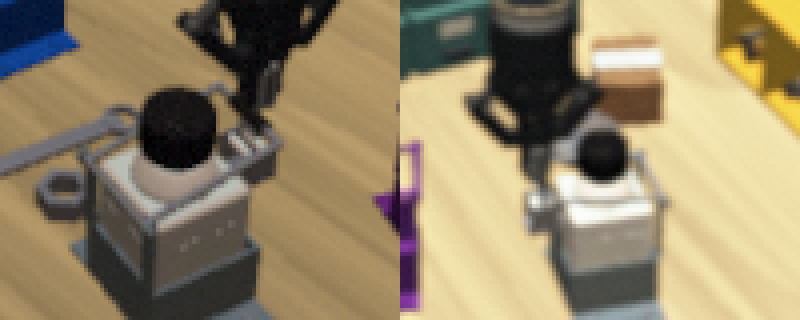

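The bail is nearly closed, with its wires down past the cap and the crossbar just above the rollers. I press slowly now.

Request:
servo_tool(commands=[0,0,0.004,0,0,0,-1,0,0,0.004,0,0,0,-1,0,0,0.004,0,0,0,-1,0,0,0.004,0,0,0,-1,0,0,0.004,0,0,0,-1,0,0,0.004,0,0,0,-1,0,0,0.004,0,0,0,-1,0,0,0.004,0,0,0,-1])

```text
t: 8.1
tcp_pos: [0.4706, 0.1286, 0.1267]
tool_rot: [0.771, 0.636, 0.0, 0.0]
force: [-0.8, -0.7, 3.1]
finger_gap: -0.001
gripper_force: 1.5
```

Request:
servo_tool(commands=[0,0,0.002,0,0,0,-1,0,0,0.002,0,0,0,-1])

```text
t: 8.27
tcp_pos: [0.4704, 0.1286, 0.1242]
tool_rot: [0.771, 0.637, 0.0, 0.0]
force: [-0.2, 0.1, 0.1]
finger_gap: 0.001
gripper_force: 0.0
```

Request:
servo_tool(commands=[0,0,0.002,0,0,0,-1,0,0,0.002,0,0,0,-1])

```text
t: 8.43
tcp_pos: [0.4703, 0.1287, 0.1221]
tool_rot: [0.771, 0.637, -0.0, -0.0]
force: [-0.2, 1.2, -0.3]
finger_gap: -0.002
gripper_force: 0.0
```

Request:
servo_tool(commands=[0,0,0.002,0,0,0,-1,0,0,0.002,0,0,0,-1,0,0,0.002,0,0,0,-1])

```text
t: 8.68
tcp_pos: [0.4703, 0.1287, 0.1206]
tool_rot: [0.771, 0.637, 0.0, 0.0]
force: [-4.6, 0.1, 21.7]
finger_gap: -0.001
gripper_force: 10.5
```

Request:
servo_tool(commands=[0,0,0.002,0,0,0,-1,0,0,0.002,0,0,0,-1])

```text
t: 8.85
tcp_pos: [0.4704, 0.1287, 0.1201]
tool_rot: [0.771, 0.637, 0.0, 0.0]
force: [-6.7, -0.4, 33.3]
finger_gap: -0.0
gripper_force: 17.0
```

Request:
servo_tool(commands=[0,0,-0.03,0,0,0,-1,0,0,-0.06,0,0,0,1,0,0,-0.075,0,0,0,1,0,0,-0.075,0,0,0,1,0,0.038,-0.02,0,0,0,1,0,0.038,0,0,0,0,1,0,0.036,0,0,0,0,1,0,0,0,0,0,0,1,0,0,0,0,0,0,1])

```text
t: 9.6
tcp_pos: [0.5252, 0.1179, 0.2469]
tool_rot: [0.771, 0.636, -0.0, -0.0]
force: [-0.6, 0.3, 0.1]
finger_gap: 1.0
gripper_force: 0.0
```

```bash
python3 - <<'E'
from h import *
S={n:manip.snapshot(n) for n in('scene','side','wrist')}
a=cv2.resize(S['scene']['img'][190:270,300:400],(400,320),interpolation=3);b=cv2.resize(S['side']['img'][140:220,250:350],(400,320),interpolation=3)
w=S['wrist']['img'][:400,120:520]
w=cv2.resize(w,(280,280));ab=np.hstack([a,b]);c=np.zeros((280,800,3),np.uint8);c[:,260:540]=w
cv2.imwrite('pics/p4.png',np.vstack([ab,c])[:,:,::-1]);s=manip.sense();print(s['tcp_pos'],s['force'],s['finger_gap'],s['q'])
for n,s in S.items():
    for q in('cap','bail_grip'):
        for r in manip.silhouettes(s,q)[:2]:
            ys,xs=np.nonzero(r['pixels']);print(n,q,round(r['conf'],2),np.round(r['box']),xs.mean().round(1),ys.mean().round(1))
    P=[[.526,.119,.149],[.526-.058*.98,.119+.058*.2,.116],[.526,.119,.164]];print(n,proj(s,P).round(1).tolist())
import pickle;pickle.dump(S,open('S2.pkl','wb'))
E
```

```text
[0.52363445 0.11827159 0.24662106] [-0.70313612 -0.91663746  0.41320495] 1.0028382021424715 [1.37901259e-02 3.91171015e-01 1.63408019e+00 1.48286435e-04
 1.11913133e+00 2.04335010e-01]
scene cap 0.84 [332. 210.  23.  25.] 343.6 221.8
scene bail_grip 0.8 [322. 216.  46.  31.] 350.5 232.2
scene bail_grip 0.46 [278. 158.  41.  20.] 299.2 167.6
scene [[343.6, 222.3], [361.0, 223.9], [343.9, 218.0]]
side cap 0.67 [295. 228.  51.  14.] 325.7 233.8
side cap 0.63 [403. 230.  30.  60.] 416.4 259.2
side bail_grip 0.66 [300. 237.  18.  23.] 303.5 249.9
side bail_grip 0.65 [297. 228.  48.  16.] 322.9 234.1
side [[300.5, 178.3], [285.3, 188.2], [300.5, 174.9]]
wrist cap 0.84 [295. 170.  60.  66.] 325.1 202.2
wrist cap 0.25 [264. 148. 113.  84.] 314.5 184.8
wrist bail_grip 0.84 [263. 155. 112.  73.] 313.9 188.0
wrist bail_grip 0.83 [ 30.  52. 132. 101.] 88.1 100.1
wrist [[326.0, 201.8], [268.7, 192.1], [326.1, 206.8]]
```

View pics/p4.png

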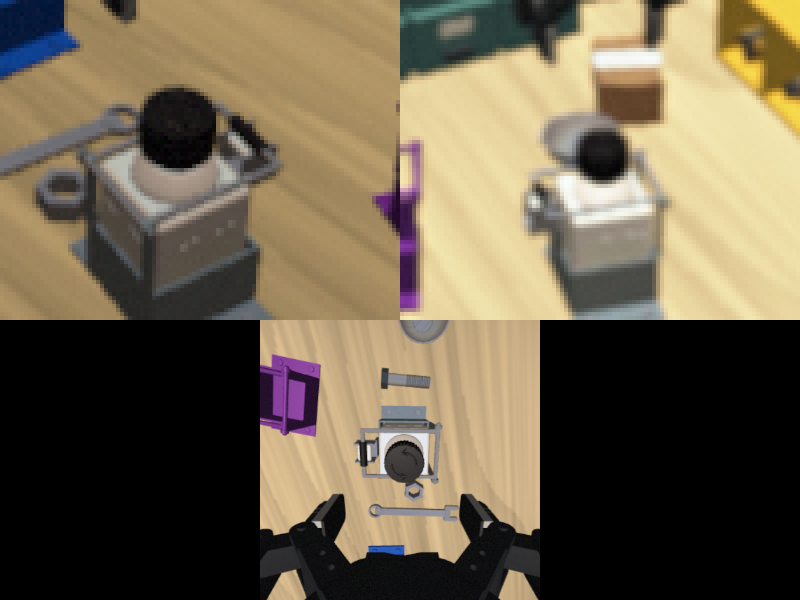

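The bail is snapped home: the sleeve sits in the rollers and matches the look-alike closed holders. The cap is within about 1 px of (0.526, 0.119) in the scene and wrist cameras, and the side picture agrees. Now I descend and grip.

Request:
servo_tool(commands=[0.002,0.003,0.0593,0,0,0,1,0,0,0.0593,0,0,0,1,0,0,0.0593,0,0,0,1,0,0,0.0593,0,0,0,1,0,0,0,0,0,0,1])

```text
t: 10.47
tcp_pos: [0.5229, 0.1186, 0.1239]
tool_rot: [0.771, 0.636, -0.004, -0.004]
force: [-0.8, -0.4, -0.4]
finger_gap: 0.998
gripper_force: 0.0
```

Request:
servo_tool(commands=[0,0,0,0,0,0,-1,0,0,0,0,0,0,-1,0,0,0,0,0,0,-1,0,0,0,0,0,0,-1,0,0,0,0,0,0,-1,0,0,0,0,0,0,-1,0,0,0,0,0,0,-1,0,0,0,0,0,0,-1], force=70)

```text
t: 11.13
tcp_pos: [0.5273, 0.1189, 0.1296]
tool_rot: [0.771, 0.636, 0.001, 0.0]
force: [-1.0, 0.8, 5.2]
finger_gap: 0.548
gripper_force: 70.9
```

Request:
servo_tool(commands=[0,0,0.002,0,0,0,-1,0,0,0.002,0,0,0,-1,0,0,0.002,0,0,0,-1,0,0,0.002,0,0,0,-1])

```text
t: 11.47
tcp_pos: [0.5273, 0.119, 0.1257]
tool_rot: [0.771, 0.637, 0.001, 0.0]
force: [-2.2, 1.4, 8.3]
finger_gap: 0.552
gripper_force: 71.4
```

Request:
servo_tool(commands=[0,0,0.002,0,0,0,-1,0,0,0.002,0,0,0,-1,0,0,0,0,0,0,-1])

```text
t: 11.72
tcp_pos: [0.5275, 0.119, 0.1253]
tool_rot: [0.771, 0.637, 0.001, 0.001]
force: [-5.6, 1.0, 18.5]
finger_gap: 0.551
gripper_force: 72.5
```

Request:
servo_tool(commands=[0,0,0,0,0,-0.013,-1,0,0,0,0,0,-0.013,-1,0,0,0,0,0,-0.013,-1,0,0,0,0,0,-0.013,-1,0,0,0,0,0,-0.013,-1,0,0,0,0,0,-0.013,-1])

```text
t: 12.22
tcp_pos: [0.5285, 0.1194, 0.125]
tool_rot: [0.593, 0.805, 0.002, 0.001]
force: [-2.1, 3.0, 15.3]
finger_gap: 0.551
gripper_force: 71.9
```

```bash
python3 - <<'E'
from h import *
s=manip.sense();print(s['tcp_pos'],s['force'],s['ft_torque'],s['q'])
E
```

```text
[0.52846159 0.11938083 0.12503938] [-2.06343934  3.03684276 15.25546973] [ 0.4953653   0.46530193 -0.13346387] [ 0.01510439  0.56786938  1.74197915  0.00176468  0.82734904 -0.2882179 ]
```

Request:
servo_tool(commands=[0,0,0,0,0,-0.0135,-1,0,0,0,0,0,-0.0135,-1,0,0,0,0,0,-0.0135,-1,0,0,0,0,0,-0.0135,-1,0,0,0,0,0,-0.0135,-1,0,0,0,0,0,-0.0135,-1,0,0,0,0,0,-0.0135,-1,0,0,0,0,0,0,-1])

```text
t: 12.88
tcp_pos: [0.5282, 0.1196, 0.1251]
tool_rot: [0.331, 0.944, 0.001, 0.002]
force: [-3.1, 3.2, 15.3]
finger_gap: 0.55
gripper_force: 72.1
```

Request:
servo_tool(commands=[0,0,-0.004,0,0,0,-1,0,0,-0.006,0,0,0,-1,0,0,-0.006,0,0,0,-1,0,0,-0.006,0,0,0,-1])

```text
t: 13.22
tcp_pos: [0.5276, 0.1188, 0.1341]
tool_rot: [0.332, 0.943, 0.0, 0.001]
force: [0.4, 0.2, -1.6]
finger_gap: 0.549
gripper_force: 71.6
```

Request:
servo_tool(commands=[0,0,-0.011,0,0,0,-1,0,0,-0.011,0,0,0,-1,0,0,-0.011,0,0,0,-1,0,0,-0.011,0,0,0,-1,0,0,-0.012,0,0,0,-1,0,0,-0.012,0,0,0,-1,0,0,-0.012,0,0,0,-1,0,0,-0.012,0,0,0,-1,0,0,-0.008,0,0,0,-1,0,0,-0.004,0,0,0,-1,0,0,0,0,0,0,-1,0,0,0,0,0,0,-1])

```text
t: 14.22
tcp_pos: [0.5269, 0.1187, 0.1857]
tool_rot: [0.332, 0.943, -0.0, -0.0]
force: [0.3, -0.3, -1.2]
finger_gap: 0.551
gripper_force: 71.7
```

```bash
python3 - <<'E'
from h import *
S={n:manip.snapshot(n) for n in('scene','side')}
a=cv2.resize(S['scene']['img'][190:270,300:400],(400,320),interpolation=3);b=cv2.resize(S['side']['img'][140:220,250:350],(400,320),interpolation=3)
cv2.imwrite('pics/p5.png',np.hstack([a,b])[:,:,::-1]);s=manip.sense();print(s['tcp_pos'],s['force'],s['finger_gap'],s['tool_rot'],s['qd'])
E
```

```text
[0.52671821 0.1187213  0.18540375] [-0.67550121 -0.38530472 -0.44961618] 0.5513090984063351 [ 3.32446624e-01  9.43121986e-01 -1.31388879e-04 -3.80507131e-04] [ 0.00092741  0.00270865  0.00031864  0.00014735 -0.00201534 -0.00056629]
```

View pics/p5.png

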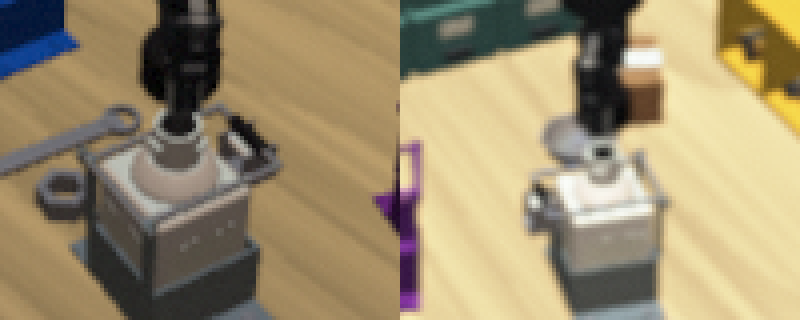

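The open neck shows, at scene px (345,222), with the cap in the gripper about 35 mm above it. The bail is still clipped and the bottle is standing.

```bash
python3 -c "
from station import manip
print(manip.sign_off())"
```

```text
the job is handed in; nothing more can be done
None
```

The job is handed in: the bail is snapped shut over the bottle and the cap is off, held level and still about 35 mm above the open mouth. The bottle stands in its clipped holder, the other things on the bench were not touched, and it took about 14 s of the 54 s allowed.

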